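# Pop the backup battery and trap it

### The arm

A 7-joint arm with a two-finger parallel gripper is mounted at the origin on the work surface. World frame = base frame: x ahead of the robot, y to its left, z up, the work surface at z = 0. Lengths are in m, angles in rad, forces in N, time in s.
With the tool pointing down it reaches from about 0.4 to 0.875 m from the base axis. Payload 19.3 kg.
Tool frame: the origin (TCP) lies at the very end of the fingers, on their centre line; the grasp point (between the pads) lies 19 mm behind it; z points along the fingers, y is the direction in which the jaws open and shut (so a half turn about z gives the same grasp; the last joint's range is limited). The gripper opens to 85 mm and grips with 20 to 120 N. Pads are 22 mm wide; open, the fingers measure 114 mm over their backs; the gripper's body (76 mm by 85 mm) begins 54 mm behind the grasp point. The pads swing forward as they close: fully open they stand 13 mm farther back than shut.
Start: joints at [1.224, 0.521, -0.036, 1.599, 0.021, 1.021, -0.113], TCP at [0.171, -0.601, 0.231] pointing down, gripper open.
Joint ranges: [-2.91, 2.91], [-0.3, 2.13], [-1.5, 1.42], [0.17, 2.43], [-1.26, 4.41], [0.16, 1.93], [-2.52, 2.52]. Speed limits (rad/s): [1.89, 1.89, 2.39, 2.39, 3.01, 3.01, 3.01].

### API

Orientations are given as [roll, pitch, yaw] about the fixed x, y, z axes, in that order (R = Rz(yaw) Ry(pitch) Rx(roll)).
In Python, from workcell import bot gives the robot as it stands. The module is installed in compiled form; this text tells all that it offers.
- The arm moves only by the shell command python3 -m inch 'ROWS' [FORCE]. ROWS is JSON, a list of rows, each an object of numbers: "dx", "dy", "dz": the shift along the tool's x, y, z in mm; "rx", "ry", "rz": the turn, a rotation vector about the tool's x, y, z in rad; "hand": the closure, from -1 (fully open) to 1 (shut), so that 0 is half open. In form: [{"dx": .., "dy": .., "dz": .., "rx": .., "ry": .., "rz": .., "hand": ..}, ...]. A call has 1 to 10 rows; each row shifts and turns the commanded pose from where the row before left it, along the tool's axes as they then stand; what a row does not reach is not made up. A row lasts 1/10 s, in which the tool goes at most 50 mm and 8.59 degrees, less where a joint would pass 70% of its speed; a pose out of reach is approached as far as the arm can. A call with a gripper value outside its range is refused whole. The fingers move at their own pace and stop on an object; FORCE is the grip in N (left out, the last holds). Time passes only in rows, so rows that do not move let the fingers close. It gives the time, the measured TCP pose, the force and the opening at its end, in the units of the state.
- bot.observe(): the state, without advancing time (a new reading comes with each control period).
- bot.grab_frame(name): name is "scene" or "top"; returns (picture, depth): 400x640x3 uint8, red, green, blue; 400x640 float32, m along the optical axis (not along the pixel's ray), 0 where there is no reading.
- bot.get_calibration(name): a dict with "vertical_fov" (degrees; the focal length in pixels is half the picture's height over the tangent of half this angle, whatever the lens; pixels are square), "cx", "cy" (the principal point, pixels), "origin" and "orientation" of the camera in the world. Camera axes: x right, y down, z forward; pixel columns grow to the right and rows downward; lengths in m; the calibration is good to about 2 mm. A picture is of the moment at which its call begins. get_calibration takes no time and is no camera call.
- bot.job_done(): hands the job in, once; it reports no verdict.
Trained networks look in the newest picture that a camera, given by its name, has taken for a name from the list of things; names that differ only in an ending like _2 or _b are one class to them, and where a whole thing is asked for, a point or a joint stands for the part that bears it (a point fixed in the world has none). Each returns a list of dicts, best first, with "score" (0 to 1); they miss things now and then, are a little off and sometimes report something else, mostly with a low value. They report only what shows in the picture. A call takes as long as a camera call. They do not tell look-alikes from the thing itself.
- bot.trace(camera, target): "region" (400x640 bool, what is visible of it) and "box" ([left, top, right, bottom] in pixels, round what is visible of it).
- bot.tip_of(camera, target): "centre" ([row, column] in pixels: a listed point, or the origin of a listed thing).
The state is a dict: "clock": time; "qpos": joint angles; "qd": joint speeds; "joint_efforts": joint torques, N m; "position": TCP position; "tool_rot": TCP orientation; "force": force on the tool from outside, world axes, zero at the start; "moment": the same for the moment, N m; "grip_width": finger opening in m.
Only numpy, scipy, OpenCV 4.12 (cv2) and the standard library are available. Lean on these libraries where they do the work, as an engineer would, in place of code of your own. Each camera call takes 0.05 s, during which the arm holds its last target.

### The job

Press the eject key of the battery dock with one finger so that the spring pops the battery pack out, and have the other finger standing in the lane to stop the pack before its nose reaches the open end of the dock. Finish while still holding: the pack clearly popped out and at rest in the lane against that finger, which keeps it there against the spring. Do not grip, lift or tip the pack, and leave the other things alone.

Things in the scene. Friction and masses are not known exactly. Their poses are not given: they have to be found in the camera images.
- dock: Low black battery dock, fixed to the table: slab 245 mm long (dock x) by 106 mm, top (lane floor) 16 mm above the table. Origin on the table under the lane's centre line; z up; slab spans x -105 to +140, y -34 to +72 mm. Slick lane along x, 42 mm wide between rails 5 mm thick, 6 mm above the lane floor. Open at -x (towards the robot); closed from x = 69 mm by a 44 mm high spring housing.
- open_end (a point): Middle of the lane floor at its open end (dock x = -105 mm), which the pack pops out towards. Axes as the dock's. The pack's nose reaches it after popping out 79 mm, and unstopped the pack slides past it within half a second.
- plunger (a joint): Stroke of the spring plunger behind the pack, 0 latched to 0.070 m out, pushing the pack towards dock -x with about 4 N at the start and 2.5 N at full stroke.
- pack: Grey battery pack with a paper label, a block 90 (x) by 40 (y) by 26 mm tall, about 0.18 kg, loose in the lane. Origin: centre of its underside; axes as the dock's. Latched, its origin is at dock x = +19 mm. A lug on its +y side at the front corner (8 mm long, 7 mm out, 8 to 16 mm up) is held by the key's catch. Trapped means popped out 12 to 65 mm with a finger bearing on it.
- pack_front (a point): Centre of the pack's front face (45 mm ahead of its origin towards -x, 13 mm above its underside); latched, at dock x = -26 mm.
- eject_key (a joint): Travel of the eject key straight down: 0 up, 0.009 m fully down; the catch lets the pack go at about 0.006 m. Sprung: 1.2 N at the start, about 5 N at the bottom. Its steel catch, 14 mm above the lane floor at dock x -32 to -26, y 21 to 28 mm, sinks with it.
- key_top (a point): Centre of the flat top of the ribbed eject key, 30 (dock x) by 28 mm, at dock x -67, y +50 mm: 50 mm sideways from the lane's centre line, 41 mm ahead of the latched pack's front. Top 33 mm above the table when up, 24 mm fully down: then 8 mm above the lane floor and 2 mm above the rails, so a second fingertip at the same level hangs free in the lane in the pack's way.
- adapter: Bystander: white plug-in power adapter, 46 x 46 x 30 mm, beside the key side of the dock. Origin under its centre.
- spare_pack: Bystander: smaller grey pack, 64 x 36 x 20 mm, on the table beside the spring housing. Origin under its centre.
- switch_box: Bystander: dark steel network switch, 65 x 95 x 26 mm, on the table at the dock's -y side. Origin under its centre.
- screwdriver: Bystander: screwdriver, 150 mm long, lying beside the dock on its key side.
- router: Bystander: white rounded router, 110 x 110 x 55 mm, off to one side. Origin under its centre.
- mini_computer: Bystander: black mini computer, 90 x 65 x 34 mm, off to one side. Origin under its centre.
- mug: Bystander: white mug, 90 mm tall, 80 mm wide, off to the robot's right. Origin under its centre.
Things that resemble listed ones, but are neither listed nor needed, are in the scene too. What is shaped like the pack but orange or turquoise is not meant.

How it is judged:
By the outcome, as a careful person would: the job done as asked, in the order asked, and still so for the second after the job is handed in, while the arm keeps its last pose, push and grip.
It also fails if it takes over 29 s, if anything falls off the work surface, if the arm or the gripper's body presses on something with over 40 N, if the wrist force passes 120 N, or if a joint passes its speed limit or range.

## Working session

There is one attempt and no reset: what is moved stays moved. The work goes in short steps, Python scripts to look and compute and a shell command to move; the robot and the scene stay as the last step left them, time stands still between calls to the robot, and variables do not carry over. Pictures are saved under pics/ and viewed, and the job is handed in when it is done.

```bash
mkdir -p pics
cat > h.py <<'E'
import numpy as np, cv2
from scipy.spatial.transform import Rotation as R
from workcell import bot
def cam(n):
    c=bot.get_calibration(n); return c
def ray(n,uv,z=None,depth=None):
    c=cam(n); f=200/np.tan(np.radians(c["vertical_fov"])/2)
    o=np.array(c["origin"]); Rm=getR(c)
    d=Rm@np.array([(uv[0]-c["cx"])/f,(uv[1]-c["cy"])/f,1.])
    return o+d*depth if depth is not None else o+d*((z-o[2])/d[2])
def getR(c):
    q=np.array(c["orientation"],float)
    return q if q.shape==(3,3) else R.from_euler('xyz',q).as_matrix()
def proj(n,P):
    c=cam(n); f=200/np.tan(np.radians(c["vertical_fov"])/2)
    p=getR(c).T@(np.array(P)-np.array(c["origin"]))
    return [c["cx"]+f*p[0]/p[2], c["cy"]+f*p[1]/p[2]]
def save(n,name,box=None,s=1):
    im,d=bot.grab_frame(n)
    j=im if box is None else im[box[1]:box[3],box[0]:box[2]]
    j=cv2.resize(j,None,fx=s,fy=s,interpolation=cv2.INTER_CUBIC)
    cv2.imwrite('pics/'+name,j[:,:,::-1]); return im,d
E
python3 - <<'E'
from h import *
for n in("scene","top"):
    print(n,cam(n)); im,d=save(n,n+'0.png'); np.savez('pics/'+n+'0.npz',im=im,d=d)
s=bot.observe(); print(s)
for t in("dock","pack","key_top","pack_front","open_end"):
    print(t,[(np.round(r["centre"],1),round(r["score"],2)) for r in bot.tip_of("top",t)])
E
```

```text
scene {'vertical_fov': 51.92877741999234, 'cx': 325.706637010813, 'cy': 201.61378087754102, 'origin': array([1.14164457, 0.61877739, 0.93288213]), 'orientation': array([-2.38037311,  0.00447105,  2.4275606 ])}
top {'vertical_fov': 45.117012181083524, 'cx': 320.30289443358055, 'cy': 203.9774862954817, 'origin': array([0.31067945, 0.01034943, 1.41042377]), 'orientation': array([-2.94290815, -0.00479137, -1.58467477])}
{'clock': 0.1, 'qpos': array([ 1.22381186,  0.5219444 , -0.03632669,  1.59988997,  0.02116376,
        1.02108282, -0.11279333]), 'qd': array([ 2.10265470e-03, -2.61989455e-03,  1.26687324e-03, -1.58989718e-03,
        6.50511501e-04,  2.25889007e-05,  1.68421942e-03]), 'joint_efforts': array([ 3.24821121e-03, -9.28496504e+01,  1.98394373e+00, -3.70538449e+01,
        1.81982748e-02,  5.35524421e-03,  8.58973863e-06]), 'position': array([ 0.17069731, -0.60096208,  0.23081137]), 'tool_rot': array([-3.14065170e+00,  3.28684742e-05,  2.76759486e-01]), 'force': array([-1.22953518,  0.10555741, -0.44612444]), 'moment': array([ 0.00500508, -0.04580386, -0.00460109]), 'grip_width': 0.08523215923801693}
dock [(array([214.6, 354.5]), 0.56)]
pack [(array([203.4, 353.7]), 0.8), (array([264.7, 405.4]), 0.77), (array([267.3, 307.4]), 0.77)]
key_top [(array([234.4, 340.6]), 0.49)]
pack_front [(array([217.7, 352.2]), 0.74), (array([284.6, 305.7]), 0.66), (array([274.2, 413.2]), 0.65)]
open_end [(array([246.6, 353. ]), 0.75), (array([174.9, 305.3]), 0.7)]
```

View pics/top0.png

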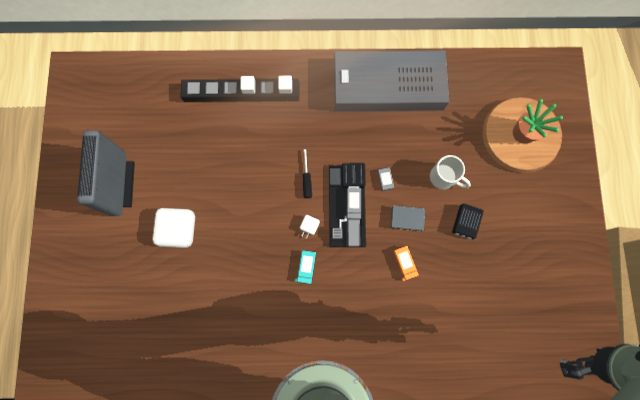

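View pics/scene0.png

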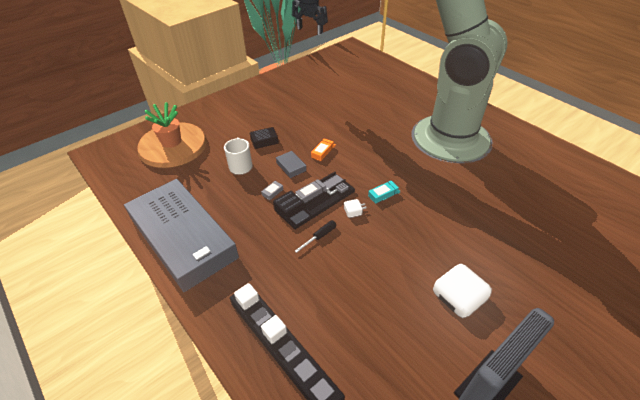

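Run:
```python
import numpy as np,cv2
for n,b in(("top",(240,120,460,320)),):
    im=np.load(f'pics/{n}0.npz')["im"]; j=im[b[1]:b[3],b[0]:b[2]]
    cv2.imwrite(f'pics/{n}0c.png',cv2.resize(j,None,fx=3.6,fy=3,interpolation=2)[:,:,::-1] if 0 else cv2.resize(j,None,fx=3,fy=3,interpolation=2)[:,:,::-1])
```

```text
(no output)
```

View pics/top0c.png

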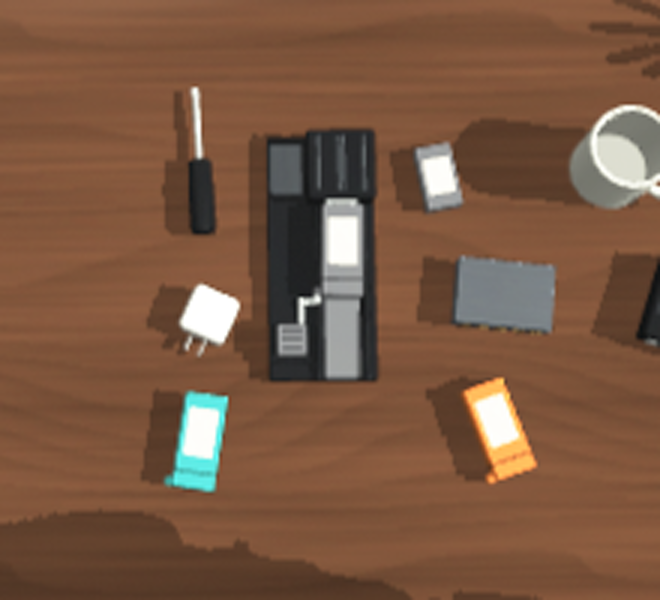

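The top view shows these candidates. The real grey pack lies in the black dock's lane at about (354,202). The look-alikes are turquoise at (307,266), orange at (406,264) and the smaller grey spare pack at (386,179). By description it is the grey one in the dock. Next are close crops to get the dock pose.

Run:
```python
import numpy as np,cv2
for n,b,s in(("top",(318,155,378,255),6),("scene",(265,165,365,230),8)):
    im=np.load(f'pics/{n}0.npz')["im"]; j=im[b[1]:b[3],b[0]:b[2]]
    j=np.clip(255*(j/255.)**0.6,0,255).astype(np.uint8)
    cv2.imwrite(f'pics/{n}0d.png',cv2.resize(j,None,fx=s,fy=s,interpolation=2)[:,:,::-1])
```

```text
(no output)
```

View pics/top0d.png

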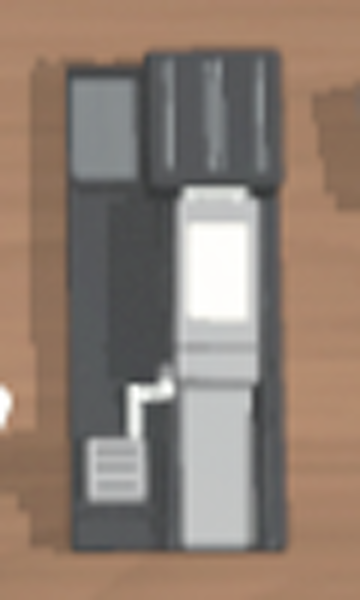

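View pics/scene0d.png

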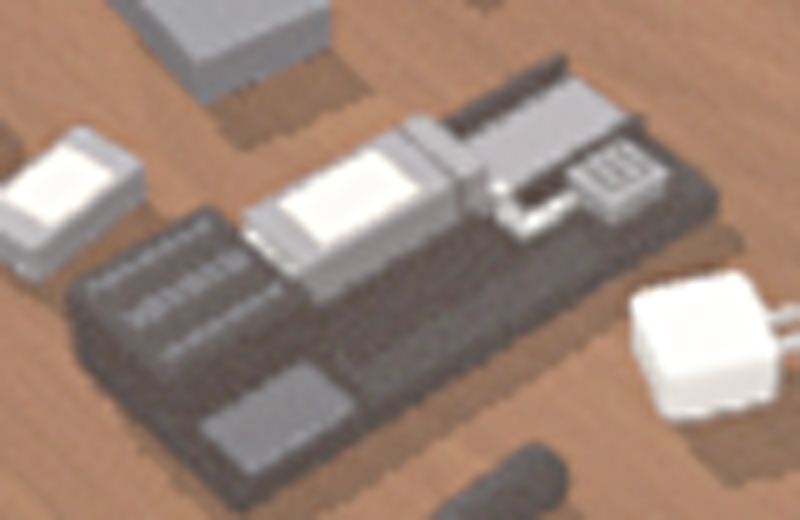

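```bash
cat > fit.py <<'E'
from h import *
from scipy.optimize import least_squares
T=[((-105,72,16),(70,550)),((-105,-34,16),(287,550)),((140,72,16),(66,67)),((-52,64,33),(85,437)),((-52,36,33),(147,437)),((-82,64,33),(87,502)),((-82,36,33),(148,502)),((-26,20,42),(175,384)),((-26,-20,42),(257,384))]
S=[((-82,64,33),(668,172)),((-52,64,33),(612,208)),((-52,36,33),(570,178)),((-82,36,33),(625,140)),((-26,20,42),(483,168)),((-26,-20,42),(412,118)),((-105,72,16),(718,192)),((140,72,16),(240,492))]
O=[("top",p,(318+(u+.5)/6-.5,155+(v+.5)/6-.5)) for p,(u,v) in T]+[("scene",p,(265+(u+.5)/8-.5,165+(v+.5)/8-.5)) for p,(u,v) in S]
def w(q,p):
    x,y,a=q[:3]; c,s=np.cos(a),np.sin(a); p=np.array(p)/1000
    return np.array([x+c*p[0]-s*p[1],y+s*p[0]+c*p[1],p[2]])
for sel in(("top",),("scene",),("top","scene")):
    f=lambda q:np.ravel([np.subtract(proj(n,w(q,p)),uv) for n,p,uv in O if n in sel])
    r=least_squares(f,[.6,-.05,0],loss='soft_l1'); print(sel,r.x.round(4)); print(f(r.x).reshape(-1,2).round(1).tolist())
print("key",w(r.x,(-67,50,33)),"lane",w(r.x,(-67,0,24)))
E
python3 fit.py
```

```text
('top',) [ 0.5688 -0.0971 -0.0088]
[[-0.1, 0.5], [0.2, 0.3], [-0.1, -0.4], [0.1, 0.3], [-0.5, 0.3], [-0.1, -0.2], [-0.5, -0.2], [0.4, -0.3], [0.6, -0.3]]
('scene',) [ 0.5698 -0.0988  0.0056]
[[-0.0, 0.4], [-0.0, 0.4], [-0.8, -0.6], [-0.7, -0.2], [0.4, -0.2], [1.0, -0.6], [0.5, -0.3], [-0.3, 1.3]]
('top', 'scene') [ 0.5692 -0.0977 -0.0056]
[[0.2, 0.4], [0.5, 0.1], [-0.1, -0.5], [0.4, 0.3], [-0.2, 0.2], [0.2, -0.2], [-0.2, -0.3], [0.6, -0.4], [0.8, -0.5], [0.4, 0.8], [0.3, 0.7], [-0.4, -0.3], [-0.2, 0.1], [0.8, -0.1], [1.5, -0.5], [1.0, 0.1], [-0.4, 1.3]]
key [ 0.50243477 -0.04729453  0.033     ] lane [ 0.50215702 -0.09729376  0.024     ]
```

The dock fits to about 1 px in both cameras: origin (0.569, −0.0975), yaw about −0.007. The plan is to stand the fingers along dock y, centred at dock (−67, +25). One finger sits over the key and the other at y≈0 in the lane. First I move above it.

```bash
python3 -m inch '[{"rz":0.142,"hand":0.15},{"rz":0.142,"hand":0.15},{"dx":24,"dy":-38,"hand":0.15},{"dx":24,"dy":-38,"hand":0.15},{"dx":24,"dy":-38,"hand":0.15},{"dx":24,"dy":-38,"hand":0.15},{"dx":24,"dy":-38,"hand":0.15},{"dx":24,"dy":-38,"hand":0.15},{"dx":24,"dy":-38,"hand":0.15},{"dx":24,"dy":-38,"hand":0.15}]'
```

```text
schema error: expected keys dx, dy, dz, rx, ry, rz, hand
```

```bash
python3 -m inch '[{"dx":0,"dy":0,"dz":0,"rx":0,"ry":0,"rz":0.142,"hand":0.15},{"dx":0,"dy":0,"dz":0,"rx":0,"ry":0,"rz":0.142,"hand":0.15},{"dx":24,"dy":-38,"dz":0,"rx":0,"ry":0,"rz":0,"hand":0.15},{"dx":24,"dy":-38,"dz":0,"rx":0,"ry":0,"rz":0,"hand":0.15},{"dx":24,"dy":-38,"dz":0,"rx":0,"ry":0,"rz":0,"hand":0.15},{"dx":24,"dy":-38,"dz":0,"rx":0,"ry":0,"rz":0,"hand":0.15},{"dx":24,"dy":-38,"dz":0,"rx":0,"ry":0,"rz":0,"hand":0.15},{"dx":24,"dy":-38,"dz":0,"rx":0,"ry":0,"rz":0,"hand":0.15},{"dx":24,"dy":-38,"dz":0,"rx":0,"ry":0,"rz":0,"hand":0.15},{"dx":24,"dy":-38,"dz":0,"rx":0,"ry":0,"rz":0,"hand":0.15}]' 20
```

```text
clock: 1.35
position: [0.3657, -0.2971, 0.2315]
tool_rot: [3.141, -0.0, -0.007]
force: [0.1, -0.7, -0.4]
grip_width: 0.0364
```

```bash
python3 -m inch '[{"dx":22,"dy":-37,"dz":0,"rx":0,"ry":0,"rz":0,"hand":0.15},{"dx":22,"dy":-37,"dz":0,"rx":0,"ry":0,"rz":0,"hand":0.15},{"dx":22,"dy":-37,"dz":0,"rx":0,"ry":0,"rz":0,"hand":0.15},{"dx":22,"dy":-37,"dz":15,"rx":0,"ry":0,"rz":0,"hand":0.15},{"dx":22,"dy":-37,"dz":25,"rx":0,"ry":0,"rz":0,"hand":0.15},{"dx":22,"dy":-37,"dz":30,"rx":0,"ry":0,"rz":0,"hand":0.15},{"dx":0,"dy":0,"dz":40,"rx":0,"ry":0,"rz":0,"hand":0.15},{"dx":0,"dy":0,"dz":30,"rx":0,"ry":0,"rz":0,"hand":0.15},{"dx":0,"dy":0,"dz":0,"rx":0,"ry":0,"rz":0,"hand":0.15},{"dx":0,"dy":0,"dz":0,"rx":0,"ry":0,"rz":0,"hand":0.15}]'
python3 - <<'E'
from h import *
s=bot.observe(); print(s["position"],s["force"],s["qpos"].round(2))
save("top","top1.png",(300,150,400,270),5); save("scene","scene1.png",(240,110,400,240),5)
E
```

```text
clock: 2.35
position: [0.4976, -0.0794, 0.0933]
tool_rot: [-3.142, 0.0, -0.007]
force: [0.1, 0.8, 0.0]
grip_width: 0.0362
[ 0.49762766 -0.07937294  0.09330207] [0.09615093 0.75398519 0.01002594] [ 0.16  0.54 -0.16  2.02  0.15  0.59 -1.68]
```

View pics/top1.png

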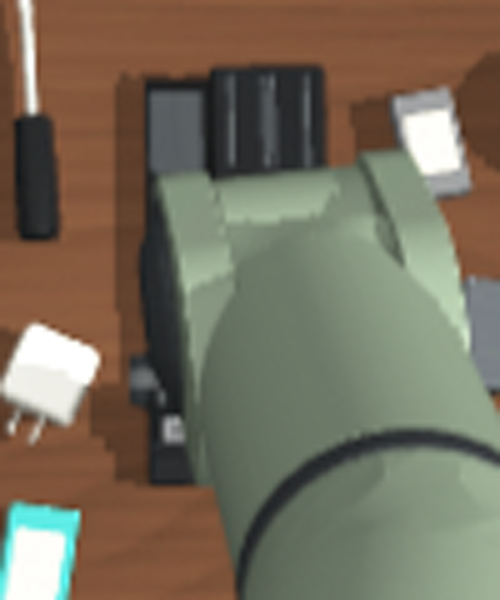

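View pics/scene1.png

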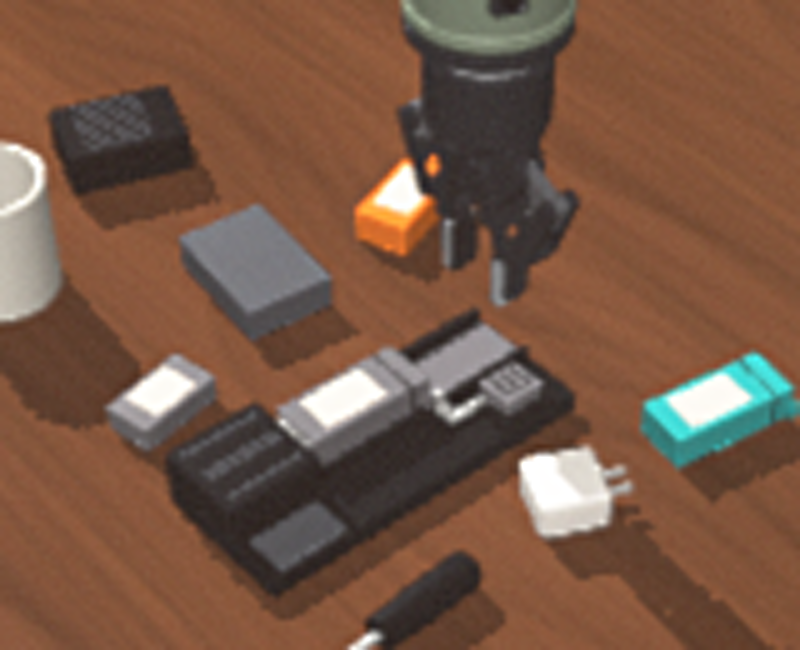

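The scene view shows the gripper above the dock, with the fingers along dock y: the key-side fingertip at crop (505,298) and the lane-side one at (455,262). The pack is still latched. Next I trim the position and measure the true fingertip height and thickness.

```bash
python3 -m inch '[{"dx":4.5,"dy":-7.3,"dz":20,"rx":0,"ry":0,"rz":0,"hand":0.15},{"dx":0,"dy":0,"dz":20,"rx":0,"ry":0,"rz":0,"hand":0.15},{"dx":0,"dy":0,"dz":0,"rx":0,"ry":0,"rz":0,"hand":0.15},{"dx":0,"dy":0,"dz":0,"rx":0,"ry":0,"rz":0,"hand":0.15}]'
python3 - <<'E'
from h import *
im,_=save("scene","s2.png",(300,130,370,210),1)
p=bot.observe()["position"]; print(p,bot.observe()["force"])
b=(300,130);k=7
j=cv2.resize(im[130:210,300:370],None,fx=k,fy=k,interpolation=2)[:,:,::-1].copy()
j=np.clip(255*(j/255.)**0.6,0,255).astype(np.uint8)
for dz,col in((0,(0,0,255)),(.006,(0,255,0))):
  for s in(1,-1):
    q=[proj("scene",p+np.array([a,s*y,dz])) for a,y in((-.011,.018),(.011,.018),(.011,.0325),(-.011,.0325))]
    q=((np.array(q)-b+.5)*k).astype(int); cv2.polylines(j,[q],True,col,1)
cv2.imwrite("pics/s2o.png",j)
E
```

```text
clock: 2.85
position: [0.5026, -0.0723, 0.054]
tool_rot: [3.141, -0.001, -0.008]
force: [-0.2, -0.4, 0.7]
grip_width: 0.0363
[ 0.50273602 -0.07234265  0.05420841] [-0.17410656  0.30453925  0.41662795]
```

View pics/s2o.png

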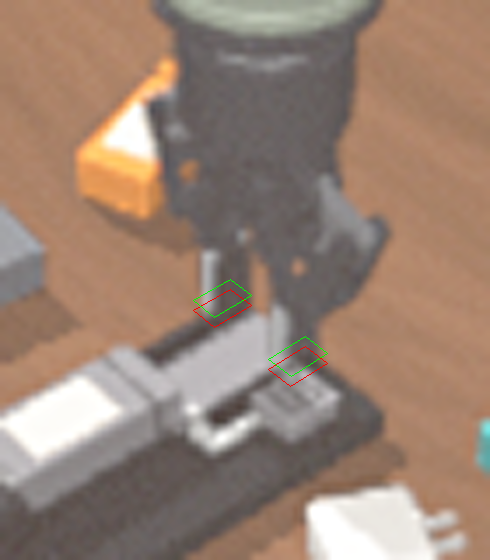

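The fingertips are about 6 mm above the nominal TCP at this opening, and they line up with the key and the lane centre. I go down to just above the key, then press by force.

```bash
python3 -m inch '[{"dx":0,"dy":0,"dz":10,"rx":0,"ry":0,"rz":0,"hand":0.15},{"dx":0,"dy":0,"dz":10,"rx":0,"ry":0,"rz":0,"hand":0.15},{"dx":0,"dy":0,"dz":0,"rx":0,"ry":0,"rz":0,"hand":0.15}]'
python3 -m inch '[{"dx":0,"dy":0,"dz":2,"rx":0,"ry":0,"rz":0,"hand":0.15},{"dx":0,"dy":0,"dz":2,"rx":0,"ry":0,"rz":0,"hand":0.15},{"dx":0,"dy":0,"dz":0,"rx":0,"ry":0,"rz":0,"hand":0.15}]'
python3 -m inch '[{"dx":0,"dy":0,"dz":2,"rx":0,"ry":0,"rz":0,"hand":0.15},{"dx":0,"dy":0,"dz":0,"rx":0,"ry":0,"rz":0,"hand":0.15}]'
python3 - <<'E'
from h import *
im,_=save("scene","s3.png",(295,130,375,210),7)
for i in range(3): s=bot.observe();print(s["position"],s["force"])
E
```

```text
clock: 3.2
position: [0.5015, -0.072, 0.0316]
tool_rot: [-3.141, 0.001, -0.007]
force: [-0.0, -0.6, 1.6]
grip_width: 0.0363
clock: 3.5
position: [0.5021, -0.0721, 0.0286]
tool_rot: [3.142, 0.0, -0.007]
force: [-1.0, 0.4, 1.7]
grip_width: 0.0364
clock: 3.7
position: [0.5022, -0.072, 0.0267]
tool_rot: [-3.142, -0.0, -0.007]
force: [1.0, -0.4, 2.1]
grip_width: 0.0361
[ 0.50195039 -0.07204756  0.02669692] [-9.51828061  1.49458082  2.62868189]
[ 0.50195039 -0.07204756  0.02669692] [-9.51828061  1.49458082  2.62868189]
[ 0.50195039 -0.07204756  0.02669692] [-9.51828061  1.49458082  2.62868189]
```

View pics/s3.png

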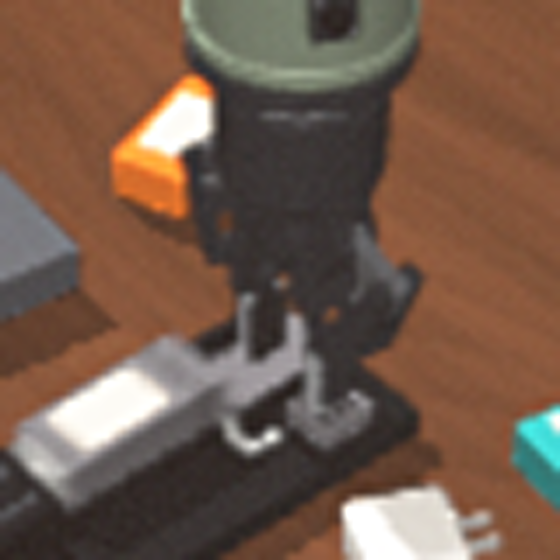

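The Fx spike of −9.5 N suggests the pack just released and hit the lane finger. I let it settle and look.

```bash
python3 -m inch '[{"dx":0,"dy":0,"dz":0.5,"rx":0,"ry":0,"rz":0,"hand":0.15},{"dx":0,"dy":0,"dz":0.5,"rx":0,"ry":0,"rz":0,"hand":0.15},{"dx":0,"dy":0,"dz":0,"rx":0,"ry":0,"rz":0,"hand":0.15},{"dx":0,"dy":0,"dz":0,"rx":0,"ry":0,"rz":0,"hand":0.15},{"dx":0,"dy":0,"dz":0,"rx":0,"ry":0,"rz":0,"hand":0.15}]'
python3 - <<'E'
from h import *
im,_=save("scene","s4.png",(265,145,365,230),7)
save("top","t4.png",(318,155,378,255),6)
for i in range(1): s=bot.observe();print(s["position"],s["force"])
E
```

```text
clock: 4.25
position: [0.5018, -0.072, 0.0256]
tool_rot: [-3.142, 0.001, -0.007]
force: [-4.3, 0.4, 2.9]
grip_width: 0.0364
[ 0.50182061 -0.07206099  0.02563049] [-4.56561005 -0.40559741  3.2719703 ]
```

View pics/s4.png

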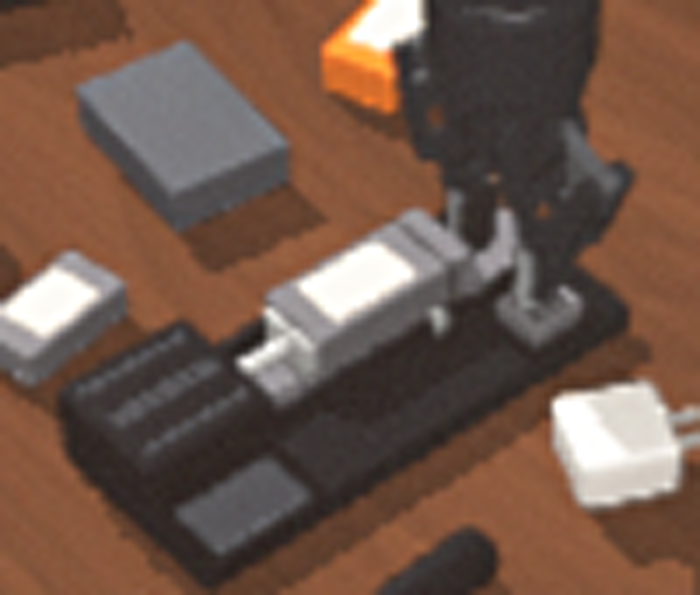

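View pics/t4.png

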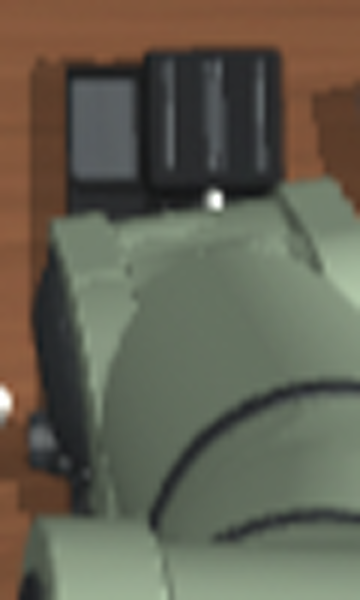

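The pack is out, with the plunger rod showing behind it at crop (265,350). Its nose bears on the lane finger and it sits flat between the rails. I measure how far it popped out and check that it is steady.

```bash
python3 -m inch '[{"dx":0,"dy":0,"dz":0,"rx":0,"ry":0,"rz":0,"hand":0.15},{"dx":0,"dy":0,"dz":0,"rx":0,"ry":0,"rz":0,"hand":0.15},{"dx":0,"dy":0,"dz":0,"rx":0,"ry":0,"rz":0,"hand":0.15},{"dx":0,"dy":0,"dz":0,"rx":0,"ry":0,"rz":0,"hand":0.15},{"dx":0,"dy":0,"dz":0,"rx":0,"ry":0,"rz":0,"hand":0.15}]'
python3 - <<'E'
from h import *
from scipy.optimize import least_squares
a=np.load('pics/scene0.npz')["im"]; b,_=bot.grab_frame("scene")
def lab(im): # white label centroid near pack
    m=np.zeros(im.shape[:2],np.uint8); m[165:215,292:335]=(im[165:215,292:335].min(2)>200)
    n,l,st,c=cv2.connectedComponentsWithStats(m); i=1+np.argmax(st[1:,4]); return c[i],st[i]
A,B=lab(a),lab(b); print(A,B)
pa,pb=ray("scene",A[0],z=.042),ray("scene",B[0],z=.042); print("label shift",pb-pa, pa,pb)
for r in bot.tip_of("scene","pack_front")[:3]: print(r, ray("scene",r["centre"][::-1],z=.029))
s=bot.observe();print(s["position"],s["force"],s["clock"])
E
```

```text
clock: 4.85
position: [0.502, -0.0721, 0.0257]
tool_rot: [-3.142, 0.0, -0.007]
force: [-5.3, -0.3, 1.9]
grip_width: 0.0365
(array([308., 189.]), array([300, 184,  17,  11, 103], dtype=int32)) (array([315.27, 184.52]), array([307, 180,  17,  11, 100], dtype=int32))
label shift [-2.96614328e-02 -4.83272417e-04  1.11022302e-16] [ 0.59470982 -0.10193139  0.042     ] [ 0.56504839 -0.10241466  0.042     ]
{'centre': [175.1, 331.4], 'score': 0.83} [ 0.48914902 -0.11220553  0.029     ]
{'centre': [187.0, 395.3], 'score': 0.79} [0.37446219 0.06130259 0.029     ]
{'centre': [141.3, 329.1], 'score': 0.44} [ 0.37886833 -0.24931178  0.029     ]
[ 0.50205508 -0.07201692  0.02570717] [-4.57922792 -0.14743329  3.43750821] 4.95
```

```bash
python3 -c "
from workcell import bot
print(bot.job_done())"
```

```text
the job is handed in; nothing more can be done
None
```

I pressed the eject key with one finger, and the pack popped out and stopped against the other finger, which was already standing in the lane. I handed the job in with both fingers still in place, at about 5 s on the robot's clock.

- **Pop-out:** the pack's label moved 29.7 mm towards the open end and 0.5 mm sideways. About 30 mm was expected, and the trapped range is 12 to 65 mm.
- **Holding:** the finger felt a steady push of about 4.5 to 5 N from the pack (sensor noise about 1 N). A brief spike of about 9.5 N at impact was the largest force I read.
- **Pack and surroundings:** the pack looked flat between the rails in the pictures. The things near the dock looked undisturbed by eye; I did not measure them.
- **Disagreements:**
  - The network placed the nose about 8 mm nearer the open end than the finger contact implies, and about 15 mm to the side. I trusted the label shift and the contact force instead.
  - The picture suggested the fingertips were about 6 mm above the nominal tool point. The pack let go with the tool point at 27 mm, so they were really about level with it.
- **Not verified:** the overhead view of the pack was blocked by the arm, so the final position comes from the scene camera and the force reading only.

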